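Clear the glass, dim the lamp, ring the dinner bell

TASK

Move the goblet that blocks the front of the table bell onto the empty coaster, setting it down gently. Then set the lamp's dimmer lever in line with its metal mark tabs and let go of it, and last twist the bell's brass key clockwise fully to its stop, hold it there a moment and let go so that it springs back. Leave the other goblets, the salt shaker and the pepper mill where they stand.

Things in the scene. Friction and masses are not known exactly. Their poses are not given: they have to be found in the camera images.
- bell: fixed dark-wood bell stand like a lectern, 130 mm wide. Origin: centre of underside; x to its rear, z up. Front face slopes 35 deg from level, from z=30 mm at x=-101 to z=121 mm at x=+30; behind it a block 125 mm high to x=+95. A solid brass bell dome, 110 mm wide, centred at x=+28, z=185 to 245 mm, overhangs the slope. The key stands square out of the slope's middle
- key_grip (a point): centre of the brass key's grip, on its turning axis, 40 mm out from the slope. The grip is a flat bar 44 mm long (point x), 11 mm thick (point y), 28 mm high along the axis (point z, pointing out of the slope, 35 deg from vertical, leaning to the bell's -x). The frame turns with the key; at rest the bar points up the slope
- key (a joint): turn of the bell key, rad: 0 at rest, grows clockwise as seen looking at the face (that is, negative about the point's z), stop at 1.2. A spring returns it to 0 (0.17 N m at the stop)
- lamp: fixed small table lamp: wooden base 260 x 120 x 30 mm; origin: centre of underside; x from the lever end to the lamp stem. Mushroom shade 110 mm wide centred at x=+95 mm, z=155 to 238 mm. The dimmer lever swings between two dark steel discs (radius 45 mm, 44 mm wide over both); its hinge line runs along y at x=-60, z=45 mm
- lever_ball (a point): centre of the black ball (24 mm diameter) at the end of the lever, 100 mm from the hinge along the 10 mm steel rod; z axis along the lever
- lever (a joint): angle of the lever, rad: 0 leans 0.6 rad from upright to the lamp's -x, 0.6 upright, 1.2 leans 0.6 rad to +x (towards the shade). It stays where it is left
- mark_tip (a point): middle between the outer tips of the two aluminium mark tabs, 66 mm from the lever's hinge line; the tabs (9 mm wide) stand on the outer sides of the steel discs, 23 mm either side of the lever's plane. z axis along the tabs. Touching does not move them
- mark (a joint): angle of the mark tabs, rad, counted like lever: the lever is in line with the mark when both values are equal
- goblet: the goblet to be moved: empty green glass standing on the bare table right in front of the bell's slope. 165 mm tall; foot 68 mm diameter; stem 14 to 22 mm; bowl 62 mm outer diameter with straight sides from z=98 mm to the rim at 165 mm, wall 3.5 mm. Origin: centre of underside, z up. About 0.22 kg; best gripped within 25 mm of the rim
- coaster: the empty coaster: fixed dark wooden disc, 100 mm diameter, 6 mm thick. Origin: centre of underside. It lies between bell and lamp, either nearer or farther than the other, taken coaster (same size)
- goblet_b: bystander: a second goblet of the same shape standing on the other, taken coaster; origin: centre of underside
- goblet_c: bystander: a third goblet of the same shape, clear glass, standing on the bare table at the right edge; origin: centre of underside
- salt: bystander: white ceramic salt shaker, 36 mm diameter, 70 mm tall, between the two coasters; origin: centre of underside
- mill: bystander: dark wooden pepper mill, 54 mm diameter, 175 mm tall, at the left; origin: centre of underside

How it is judged:
By the outcome, as a careful person would: the job done as asked, in the order asked, and still so for the second after the job is handed in, with the robot touching nothing.
It also fails if it takes over 72 s, if anything falls off the work surface, if the arm or the gripper's body presses on something with over 40 N, if the wrist force passes 120 N, or if a joint passes its speed limit or range.

ROBOT

A 7-joint arm with a two-finger parallel gripper is mounted at the origin on the work surface. World frame = base frame: x ahead of the robot, y to its left, z up, the work surface at z = 0. Lengths are in m, angles in rad, forces in N, time in s.
With the tool pointing down it reaches from about 0.35 to 0.9 m from the base axis. Payload 19.9 kg.
Tool frame: the origin (TCP) lies between the finger pads; the fingertips stand 19 mm ahead of it and the grasp point (between the pads) is the TCP; z points along the fingers, y is the line along which they close (so a half turn about z gives the same grasp; the last joint's range is limited). The gripper opens to 94 mm and grips with 3 to 60 N. Pads are 16 mm wide; open, the fingers measure 119 mm over their backs; the gripper's body (75 mm by 177 mm) begins 78 mm behind the grasp point.
Start: joints at [1.169, 0.417, -0.01, 1.614, 0.005, 1.111, -0.053], TCP at [0.221, -0.585, 0.224] pointing down, gripper open.
Joint ranges: [-2.81, 2.81], [-0.39, 2.02], [-1.27, 1.25], [0.06, 2.57], [-1.19, 4.33], [0.19, 2], [-2.82, 2.82]. Speed limits (rad/s): [1.89, 1.89, 2.39, 2.39, 3.01, 3.01, 3.01].

INTERFACE

Orientations are given as a 3x3 rotation matrix whose columns are the frame's x, y, z axes.
In Python, from rig import robot gives the robot as it stands. Calls block until the motion is done:
- robot.move_ptp(position, orientation): joint-space move of the TCP to a pose.
- robot.move_linear(position, velocity=0.15, frame=None, threshold=None): straight line of the TCP; frame=None keeps the orientation; velocity is the mean speed in m/s. With threshold (N) it stops when the force on the tool has changed by that much, and returns True; else False.
- robot.goto_joints(angles): joint-space move.
- robot.gripper_to(opening): finger opening in m; the grip force is fixed at half the most; returns when the fingers have stopped.
- robot.pause(seconds).
- robot.ik(position, orientation): joint angles nearest the present ones, or None.
- robot.get_state(): the state.
- robot.grab_frame(name): name is "scene" or "top"; returns the picture (480x640x3 uint8, red, green, blue); there is no depth.
- robot.camera_info(name): a dict with "fx", "fy", "cx", "cy" (pixels), "rvec" (rotation vector, rad) and "tvec" (3), from world to camera coordinates, as OpenCV has them. Camera axes: x right, y down, z forward; pixel columns grow to the right and rows downward; lengths in m; the calibration is good to about 2 mm. A picture is of the moment at which its call begins. camera_info takes no time and is no camera call.
A pose or a line that the arm cannot do raises robot.PlanningError and nothing moves.
- robot.sign_off(): hands the job in; it is judged then, once.
The state is a dict: "time": time; "qpos": joint angles; "joint_vel": joint speeds; "effort": joint torques, N m; "ee_pos": TCP position; "tool_rot": TCP orientation; "force": force on the tool from outside, world axes, zero at the start; "moment": the same for the moment, N m; "opening": finger opening in m; "grasp_force": force on a finger pad.
Only numpy, scipy, OpenCV 4.12 (cv2) and the standard library are available. Lean on these libraries where they do the work, as an engineer would, in place of code of your own. Each camera call takes 0.05 s, during which the arm holds its last target. There are 200 camera calls.

## Working session

There is one attempt and no reset: what is moved stays moved. The work goes in short steps, each a Python script; the robot and the scene stay as the last script left them, time stands still between calls to the robot, and variables do not carry over. Pictures are saved under pics/ and viewed, at most 10 in all, crops included, and the job is handed in when it is done.

```bash
ls; mkdir -p pics
python3 - <<'E'
from rig import robot
import cv2
for n in("scene","top"):
    im=robot.grab_frame(n); cv2.imwrite(f"pics/{n}0.png",im[:,:,::-1])
    i=robot.camera_info(n); print(n,i)
s=robot.get_state(); print(s["time"],s["ee_pos"],s["force"],s["opening"])
E
```

```text
pics
scene {'fx': 487.82866788154314, 'fy': 487.82866788154314, 'cx': 321.0456250784667, 'cy': 240.2584870032083, 'rvec': array([ 2.28590463,  1.04700864, -0.33624716]), 'tvec': array([-0.36823788, -0.25717023,  1.48889945])}
top {'fx': 476.01472014648556, 'fy': 476.01472014648556, 'cx': 321.62281447303235, 'cy': 243.97896999619553, 'rvec': array([ 2.12569292, -2.05579174,  0.2428674 ]), 'tvec': array([-0.00965485,  0.58022572,  1.13408534])}
0.1 [ 0.22050066 -0.5844827   0.22391256] [-0.21437767 -0.9379463  -0.41201474] 0.0941548481213522
```

View pics/scene0.png

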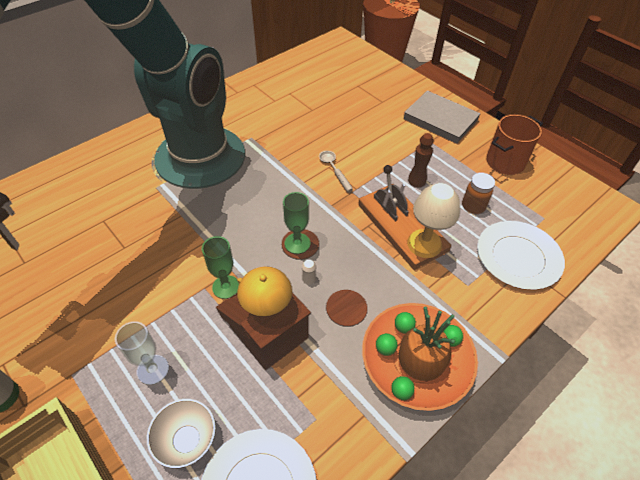

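View pics/top0.png

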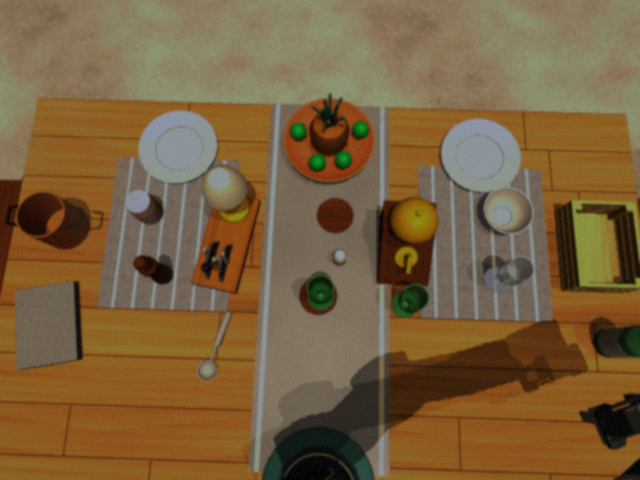

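The scene picture shows the green goblet to move at (222,268) in front of the bell, the empty coaster at (346,307), and the lever at (390,185). In the top picture these are at (408,300), (335,215) and (215,262). Next I'll zoom in.

```bash
cat > h.py <<'E'
import numpy as np, cv2
from rig import robot
def cam(n):
    i=robot.camera_info(n); K=np.array([[i["fx"],0,i["cx"]],[0,i["fy"],i["cy"]],[0,0,1]])
    R=cv2.Rodrigues(np.array(i["rvec"]))[0]; return K,R,np.array(i["tvec"])
def proj(n,p):
    K,R,t=cam(n); q=(K@(R@np.atleast_2d(p).T+t[:,None])).T; return q[:,:2]/q[:,2:]
def ray(n,uv):
    K,R,t=cam(n); d=R.T@np.linalg.inv(K)@np.array([*uv,1.]); return -R.T@t,d/np.linalg.norm(d)
def onz(n,uv,z):
    c,d=ray(n,uv); return c+d*(z-c[2])/d[2]
def tri(us,ut):
    (a,d),(b,e)=ray("scene",us),ray("top",ut)
    s=np.linalg.lstsq(np.c_[d,-e],b-a,rcond=None)[0]; p,q=a+s[0]*d,b+s[1]*e
    return (p+q)/2,np.linalg.norm(p-q)
E
python3 - <<'E'
from h import *
S=cv2.imread("pics/scene0.png");T=cv2.imread("pics/top0.png")
def c(I,x,y,w,h,W,H): return cv2.resize(I[y:y+h,x:x+w],(W,H),interpolation=cv2.INTER_CUBIC)
a=c(S,350,155,100,75,400,300);b=c(S,195,230,120,90,400,300)
d=np.clip(c(T,185,225,80,60,400,300)*1.6,0,255);e=np.clip(c(T,370,240,80,60,400,300)*1.6,0,255)
cv2.imwrite("pics/m.png",np.vstack([np.hstack([a,b]),np.hstack([d,e])]))
# coaster by colour
for n,I,x,y in(("scene",S,346,307),("top",T,335,215)):
    l=cv2.cvtColor(I,cv2.COLOR_BGR2LAB).astype(int); m=(np.abs(l-l[y,x]).sum(2)<30).astype(np.uint8)
    k,L,st,_=cv2.connectedComponentsWithStats(m); m=(L==L[y,x]).astype(np.uint8)
    ct=max(cv2.findContours(m,0,1)[0],key=cv2.contourArea); e=cv2.fitEllipse(ct); print(n,e,onz(n,e[0],.006))
    if n=="scene":es=e[0]
print(tri(es,e[0]))
# green goblets
for n,I in(("scene",S),("top",T)):
    h=cv2.cvtColor(I,cv2.COLOR_BGR2HSV); m=((h[...,0]>45)&(h[...,0]<85)&(h[...,1]>90)).astype(np.uint8)
    k,L,st,ce=cv2.connectedComponentsWithStats(m)
    for s_,c_ in zip(st[1:],ce[1:]):
        if s_[4]>60: print(n,s_,c_.round(1))
E
```

```text
scene ((346.2549133300781, 307.3674621582031), (34.95247268676758, 40.31350326538086), 99.1516342163086) [ 0.67905846 -0.0239281   0.006     ]
top ((334.8201599121094, 215.30198669433594), (31.960025787353516, 34.47162628173828), 91.86114501953125) [ 0.67675136 -0.02246978  0.006     ]
(array([ 0.6777825 , -0.02250359,  0.00269914]), np.float64(3.4902963275259246e-05))
scene [288 217  18  13  98] [298.4 222.5]
scene [285 234  25  20 355] [297.  243.5]
scene [210 255  29  43 697] [223.2 278.3]
scene [395 312  22  21 327] [404.7 321.9]
scene [443 325  20  21 270] [453.6 334.1]
scene [376 334  21  21 356] [386.1 344. ]
scene [392 377  22  23 411] [402.5 387.7]
top [319 107  17  18 136] [327.7 115.3]
top [291 123  15  16 195] [297.9 130.7]
top [353 122  15  16 191] [360.1 129.2]
top [336 151  15  17 207] [342.8 159.1]
top [309 154  16  17 205] [316.9 161.8]
top [308 274  25  36 741] [320.1 291.3]
top [392 284  37  33 800] [409.8 300.7]
top [619 327  21  29 459] [631.1 341.2]
top [ 264  428  109   52 2297] [317.3 454.6]
top [316 457  13  13  62] [321.3 463. ][ WARN:0@0.192] global loadsave.cpp:1063 imwrite_ Unsupported depth image for selected encoder is fallbacked to CV_8U.
```

View pics/m.png

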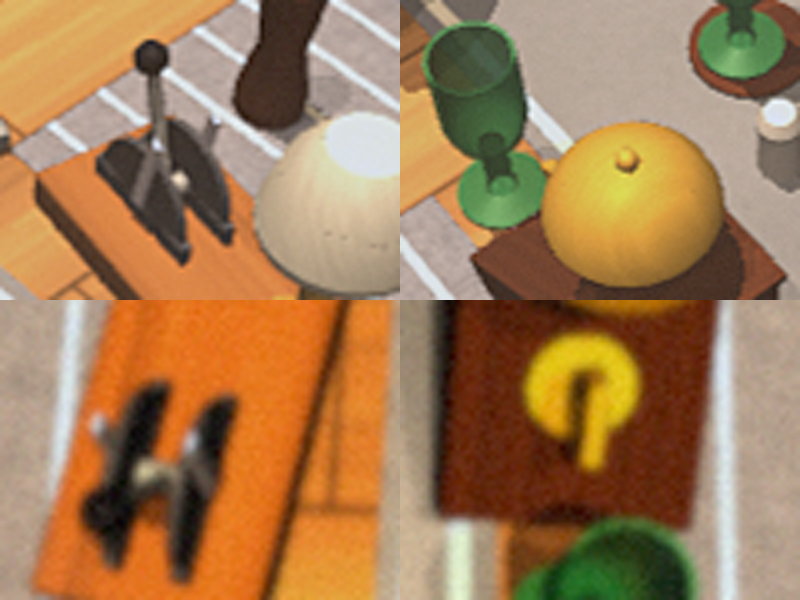

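The mosaic shows the lever ball at scene (387.6,169.2) and top (204.6,268). The tab tips are at scene (390,191) and (404,185), and top (205,250) and (223.6,252.4). The goblet rim is at scene (216,247) and top (416.6,295). Next I'll triangulate these and look at sharper crops of the lamp.

Run:
```python
from h import *
np.set_printoptions(precision=4,suppress=True)
for k,a,b in(("ball",(387.6,169.2),(204.6,268)),("tabA",(390,191.2),(205,250)),("tabB",(404,185),(223.6,252.4)),("hub",(395,200.5),(215,260)),("rim",(216,247.1),(416.6,295)),("foot",(225.9,287),(0,0))):
    print(k,*(tri(a,b) if k!="foot" else [onz("scene",a,.004)]))
print("rim onz",onz("scene",(216,247.1),.165),onz("top",(416.6,295),.165))
print("bell front L,R",onz("top",(378,283),.03),onz("top",(428.4,285.4),.03))
def avg(n):
    return np.mean([robot.grab_frame(n).astype(float) for _ in range(6)],0)
S=avg("scene")[:,:,::-1];T=avg("top")[:,:,::-1]
np.savez("avg.npz",S=S,T=T)
def c(I,x,y,w,h,k,g): return np.clip(cv2.resize(I[y:y+h,x:x+w],None,fx=k,fy=k,interpolation=cv2.INTER_CUBIC)*g,0,255)
def grid(M,x,y,k,d=10):
    for u in range(-(-x//d)*d,x+M.shape[1]//k,d): cv2.putText(M,str(u),(int((u-x+.5)*k)-10,10),0,.35,(255,0,0),1);cv2.line(M,(int((u-x+.5)*k),12),(int((u-x+.5)*k),20),(255,0,0))
    for v in range(-(-y//d)*d,y+M.shape[0]//k,d): cv2.putText(M,str(v),(0,int((v-y+.5)*k)+4),0,.35,(255,0,0),1)
    return M.astype(np.uint8)
cv2.imwrite("pics/ls.png",grid(c(S,350,160,110,110,5,1).copy(),350,160,5))
cv2.imwrite("pics/lt.png",grid(c(T,186,190,80,105,5,1.7).copy(),186,190,5))
a=cv2.imread("pics/ls.png");b=cv2.imread("pics/lt.png"); b=b[:,:]
H=max(a.shape[0],b.shape[0]);o=np.zeros((H,a.shape[1]+b.shape[1],3),np.uint8);o[:a.shape[0],:a.shape[1]]=a;o[:b.shape[0],a.shape[1]:]=b
o=cv2.resize(o,None,fx=min(1,800/o.shape[1]),fy=min(1,800/o.shape[1]),interpolation=cv2.INTER_AREA);print(o.shape);cv2.imwrite("pics/lamp.png",o)
```

```text
ball [0.4968 0.283  0.1353] 0.00010994022602917757
tabA [0.5386 0.2809 0.0954] 0.03592055743768621
tabB [0.5509 0.2597 0.1276] 0.04066707089825969
hub [0.5363 0.2836 0.0461] 0.004877362263885762
rim [ 0.4451 -0.2092  0.1684] 0.0006844230901254464
foot [ 0.4439 -0.209   0.004 ]
rim onz [ 0.4428 -0.2079  0.165 ] [ 0.4454 -0.2102  0.165 ]
bell front L,R [ 0.4918 -0.1376  0.03  ] [ 0.4899 -0.2665  0.03  ]
(463, 800, 3)
```

View pics/lamp.png

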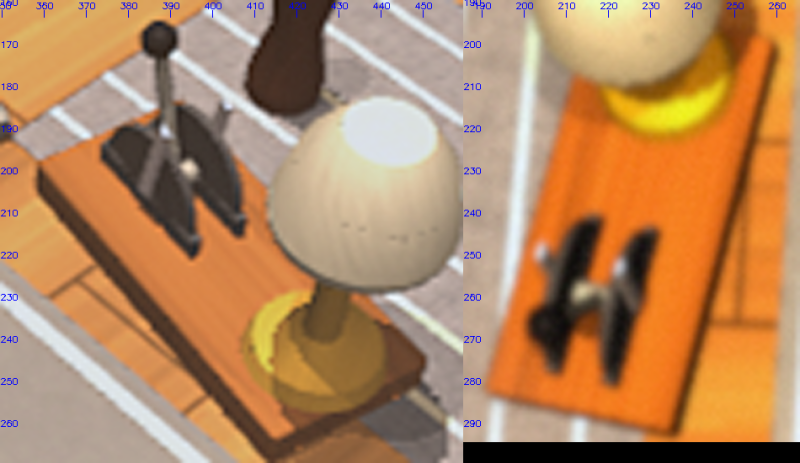

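Scene (left half of the picture): ball at (387.3,169), tab tips at (388.9,190.9) on the -y side and (403.4,184.2) on the +y side. I had the tabs swapped between views. Base top corners in scene: (358.5,198.2), (414.8,264) and (450.5,245). Top (right half): tab tips at (204,248.9) and (223.3,252.7), base corners at (191.9,282.1), (235.9,292.3) and (259.6,200.2).

Run:
```python
from h import *
np.set_printoptions(precision=4,suppress=True)
A,ea=tri((388.9,190.9),(223.3,252.7));B,eb=tri((403.4,184.2),(204,248.9))
print("tabs",A,ea,B,eb,np.linalg.norm(A-B)); print("ball",tri((387.3,169),(204.8,267.2)))
print("S corners",*[onz("scene",p,.03) for p in((358.5,198.2),(414.8,264),(450.5,245))])
print("T corners",*[onz("top",p,.03) for p in((191.9,282.1),(235.9,292.3),(259.6,200.2))])
S=np.load("avg.npz")["S"].astype(np.uint8);T=np.load("avg.npz")["T"].astype(np.uint8)
# line fits on base edges, by gradient along normals
def edge(I,n,p,q,z):
    L=cv2.cvtColor(I,cv2.COLOR_BGR2HSV)[...,1].astype(np.float32) if 0 else cv2.cvtColor(I,cv2.COLOR_BGR2LAB).astype(np.float32)
    p,q=np.array(p),np.array(q);d=(q-p)/np.linalg.norm(q-p);nn=np.array([-d[1],d[0]]);o=[]
    s=np.arange(-4,4.01,.25)
    for t in np.linspace(.1,.9,25):
        P=(p+t*(q-p))+s[:,None]*nn; v=np.stack([cv2.remap(L[...,k],P[None,:,0].astype(np.float32),P[None,:,1].astype(np.float32),1)[0] for k in range(3)],1)
        g=np.linalg.norm(v[4:]-v[:-4],axis=1); o.append(P[2+np.argmax(g)])
    W=np.array([onz(n,x,z)[:2] for x in o]); vx,vy,x0,y0=cv2.fitLine(W.astype(np.float32),cv2.DIST_HUBER,0,.001,.001).ravel()
    r=np.abs((W-[x0,y0])@[-vy,vx]); print(n,"dir",np.degrees(np.arctan2(vy,vx)),"pt",x0,y0,"res",np.median(r)); return
edge(S,"scene",(358.5,198.2),(414.8,264),.03)
edge(T,"top",(235.9,292.3),(259.6,200.2),.03)
edge(T,"top",(191.9,282.1),(235.9,292.3),.03)
edge(T,"top",(191.9,282.1),(203,238),.03)
edge(S,"scene",(358.5,198.2),(376,189),.03)
edge(T,"top",(378,282.5),(428.4,284.9),.03)
```

```text
tabs [0.5401 0.247  0.1127] 4.359991890991836e-05 [0.5478 0.2944 0.1122] 0.0011044165612137606 0.04800495703683844
ball (array([0.4978, 0.2814, 0.138 ]), np.float64(0.0015521876686687486))
S corners [0.4569 0.2272 0.03  ] [0.709  0.1803 0.03  ] [0.7285 0.2953 0.03  ]
T corners [0.4782 0.3397 0.03  ] [0.4558 0.2247 0.03  ] [0.705  0.1802 0.03  ]
scene dir -10.464239 pt 0.58263415 0.20311561 res 0.00013009248635681908
top dir -10.347379 pt 0.58566767 0.19854304 res 0.0006479614154376767
top dir 79.3493 pt 0.4632018 0.28497207 res 0.0007564532933061388
top dir -8.051463 pt 0.5503784 0.33119696 res 0.0007493016298261432
scene dir 75.5825 pt 0.46166798 0.2548013 res 0.0011469582418230787
top dir 89.7194 pt 0.49004638 -0.20801267 res 0.0011097658966853045
```

Lamp yaw is -10.4° and its centre (0.5925, 0.2604); the corners confirm the 260×120 mm size. The tab radius comes out at 68 mm (66 stated) and the ball radius at 100 mm, giving mark ≈ 0.75 and lever ≈ 0.22. The goblet is at (0.4445, -0.209), with its rim measured at 0.168. Now I'll move it.

Run:
```python
from h import *
np.set_printoptions(precision=3,suppress=True)
s=robot.get_state(); print(s["tool_rot"])
c=[np.array([[a,0,0],[0,-a,0],[0,0,-1.]]) for a in(1,-1)]
g=np.array([.4445,-.2092,0]); k=np.array([.6775,-.0227,0]); z=lambda v:np.array([0,0,v])
R=min([r for r in c if robot.ik(g+z(.28),r) is not None and robot.ik(k+z(.34),r) is not None],key=lambda r:np.abs(robot.ik(g+z(.28),r)-s["qpos"]).max())
robot.move_ptp(g+z(.28),R)
print(robot.move_linear(g+z(.152),.12,threshold=8))
robot.gripper_to(.055); s=robot.get_state(); print("grip",s["opening"],s["grasp_force"],s["ee_pos"],s["force"])
robot.move_linear(g+z(.17),.05); robot.move_linear(g+z(.335),.2)
robot.move_linear([.50,-.09,.335],.2); robot.move_linear(k+z(.335),.2); robot.move_linear(k+z(.185),.15); robot.pause(.2)
s=robot.get_state(); print(s["opening"],s["force"])
print(robot.move_linear(k+z(.155),.02,threshold=3))
s=robot.get_state(); print(s["ee_pos"],s["force"],s["time"])
cv2.imwrite("pics/s1.png",robot.grab_frame("scene")[200:380,180:420,::-1])
```

```text
[[ 0.936  0.353 -0.   ]
 [ 0.353 -0.936  0.   ]
 [-0.    -0.    -1.   ]]
False
grip 0.06019238747779683 29.719779269071296 [ 0.445 -0.209  0.152] [0.539 2.001 2.601]
0.059728597954502666 [ 0.185  0.521 -2.466]
True
[ 0.678 -0.023  0.158] [ 0.416 -0.605  5.722] 10.125
```

Run:
```python
from h import *
np.set_printoptions(precision=3,suppress=True)
robot.move_linear([.6775,-.0227,.158],.02)
robot.gripper_to(.092); p=robot.get_state()["ee_pos"]
robot.move_linear([p[0],p[1],.28],.12)
# go above lever ball
c,s_=np.cos(np.radians(-10.4)),np.sin(np.radians(-10.4)); x=np.array([c,s_,0]);y=np.array([-s_,c,0])
ok=[]
for a in(1,-1):
    R=np.c_[a*x,-a*y,[0,0,-1.]]; q=robot.ik([.4978,.2745,.28],R)
    if q is not None: ok.append((np.abs(q-robot.get_state()["qpos"]).max(),R))
R=min(ok,key=lambda t:t[0])[1]; np.save("RL.npy",R)
robot.move_ptp([.4978,.2745,.28],R)
S=robot.grab_frame("scene");T=robot.grab_frame("top")
a=cv2.resize(S[200:340,190:390,::-1],None,fx=2,fy=2);b=cv2.resize(T[180:320,290:490,::-1],None,fx=2,fy=2,interpolation=2)
cv2.imwrite("pics/p1.png",np.hstack([a,cv2.convertScaleAbs(b,alpha=1.6)]))
cv2.imwrite("pics/T1.png",T[:,:,::-1]);cv2.imwrite("pics/S1.png",S[:,:,::-1])
print(robot.get_state()["time"],robot.get_state()["ee_pos"],robot.get_state()["qpos"])
```

```text
13.6833 [0.499 0.273 0.28 ] [-0.167  0.303 -0.48   1.678  0.149  1.198 -2.437]
```

View pics/p1.png

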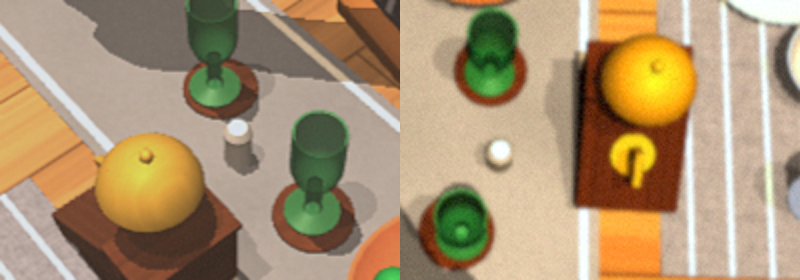

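The goblet stands centred on the empty coaster and the bystanders look undisturbed. Now the lever.

```bash
cat >> h.py <<'E'
yaw=np.radians(-10.4); LX=np.array([np.cos(yaw),np.sin(yaw),0]); LY=np.array([-np.sin(yaw),np.cos(yaw),0]); HG=np.array([.5335,.2712,.045])
def ballpos(th,dy=.0018,r=.1): return HG+r*(np.sin(th)*LX+np.cos(th)*np.array([0,0,1]))+dy*LY
E
python3 - <<'E'
from h import *
np.set_printoptions(precision=4,suppress=True)
robot.gripper_to(.06)
b=ballpos(-.38); robot.move_linear(b+[0,0,.05],.15); print(robot.move_linear(b,.08,threshold=5))
robot.gripper_to(.015); s=robot.get_state(); print(s["opening"],s["grasp_force"],s["ee_pos"],s["force"],s["time"])
for t in np.linspace(-.38,.153,9)[1:]: robot.move_linear(ballpos(t),.08)
robot.pause(.2); s=robot.get_state(); print(s["opening"],s["ee_pos"],ballpos(.153),s["force"],s["time"])
E
```

```text
False
0.02246411466086455 29.999367892742157 [0.4975 0.2804 0.138 ] [ 2.9229  5.5608 -2.43  ] 16.5833
0.022466222625219676 [0.5493 0.2708 0.144 ] [0.5488 0.2702 0.1438] [ 1.3938  6.6574 -0.7142] 18.7833
```

Run:
```python
from h import *
robot.gripper_to(.06); p=np.array(robot.get_state()["ee_pos"]); robot.move_linear(p+[0,0,.12],.15); robot.move_linear([.45,.02,.30],.3)
def avg(n): return np.mean([robot.grab_frame(n).astype(float) for _ in range(5)],0)[:,:,::-1]
S=avg("scene");T=avg("top"); np.savez("avg2.npz",S=S,T=T); print(robot.get_state()["time"])
a=cv2.resize(S[155:215,365:421],None,fx=8,fy=8,interpolation=2);b=cv2.resize(T[235:295,190:234]*1.6,None,fx=8,fy=8,interpolation=2)
cv2.imwrite("pics/l2.png",np.hstack([a,b]).clip(0,255).astype(np.uint8))
```

```text
22.0417
```

View pics/l2.png

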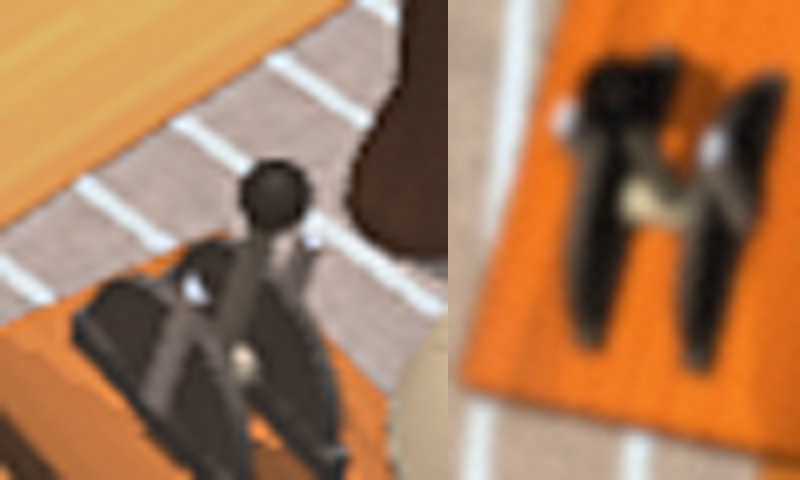

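In the scene half the ball is at (399,178.9) and the tab tips at (388.5,190.5) and (403.6,184.5). In the top half the ball is at (210,245.1) and the tips at (204.1,249.5) and (222.5,252.6). The lever looks nearly parallel to the tabs, so I'll put numbers on it.

Run:
```python
from h import *
from scipy.optimize import least_squares
np.set_printoptions(precision=4,suppress=True)
z=np.array([0,0,1.]); dirv=lambda t:np.sin(t)*LX+np.cos(t)*z
b,e=tri((399.0,178.9),(210,245.1));A,_=tri((388.5,190.5),(222.5,252.6));B,_=tri((403.6,184.5),(204.1,249.5)); m=(A+B)/2
f=lambda p:((p-HG)@LX,(p-HG)@LY,(p-HG)@z)
for n,p in(("ball",b),("A",A),("B",B),("mid",m)): x,y,h=f(p); print(n,p,"r",np.hypot(x,h),"y",y,"lean",np.arctan2(x,h))
# angle per view, known hinge: minimise reprojection
for n,ub,ut in(("scene",(399.0,178.9),((388.5,190.5),(403.6,184.5))),("top",(210,245.1),((222.5,252.6),(204.1,249.5)))):
    g=lambda t:(proj(n,HG+.1*dirv(t[0]))-ub).ravel()
    r=least_squares(g,[.1]); o=[n,"ball",r.x[0],r.fun]
    for s,u in zip((-.023,.023),ut):
        r=least_squares(lambda t:(proj(n,HG+s*LY+.066*dirv(t[0]))-u).ravel(),[.1]); o+=["tab",r.x[0],r.fun]
    print(*o)
# scene image directions of near tab / rod
for t in(.05,.1,.15,.2):
    P=proj("scene",[HG-.023*LY+.035*dirv(t),HG-.023*LY+.066*dirv(t),HG+.035*dirv(t),HG+.085*dirv(t)]); print(t,(P[1]-P[0])[0]/-(P[1]-P[0])[1],(P[3]-P[2])[0]/-(P[3]-P[2])[1])
# rod & tab mask directions in the scene
```

```text
ball [0.5487 0.2707 0.1481] r 0.10422077807484209 y 0.0022120123597056908 lean 0.14520620759195393
A [0.5394 0.2478 0.1135] r 0.06927528417033346 y -0.02196643820221771 lean 0.14539045311713572
B [0.5473 0.2952 0.1098] r 0.06545942005575767 y 0.026135368592167682 lean 0.14097664507130392
mid [0.5433 0.2715 0.1117] r 0.06736718819086904 y 0.002084465194975 lean 0.14324605162149717
scene ball 0.12848368147910197 [-0.8458  0.6822] tab 0.12325218295956447 [-0.47    0.3707] tab 0.1558652272327786 [-0.7587  0.5916]
top ball 0.16138556647535643 [1.978  0.6591] tab 0.1651766211732031 [1.1694 0.3763] tab 0.13269145275190677 [1.079  0.3539]
0.05 0.230742443890527 0.24695293981804442
0.1 0.29133347999125764 0.30841230832032035
0.15 0.3595719989266339 0.3775225505064225
0.2 0.43741846640160653 0.456226430036713
```

The ball leans 0.145 and the tab midpoint 0.143, so the lever is in line. Now I'll measure the bell and key in the unobstructed view.

```bash
cat > bell.py <<'E'
from h import *
np.set_printoptions(precision=4,suppress=True)
D=np.load("avg2.npz");S=D["S"];T=D["T"]
def edge(I,n,p,q,z,lo=.1,hi=.9):
    L=cv2.cvtColor(I.astype(np.uint8),cv2.COLOR_BGR2LAB).astype(np.float32)
    p,q=np.array(p,float),np.array(q,float);d=(q-p)/np.linalg.norm(q-p);nn=np.array([-d[1],d[0]]);o=[];s=np.arange(-4,4.01,.25)
    for t in np.linspace(lo,hi,25):
        P=((p+t*(q-p))+s[:,None]*nn).astype(np.float32); v=np.stack([cv2.remap(L[...,k],P[None,:,0],P[None,:,1],1)[0] for k in range(3)],1)
        o.append(P[2+np.argmax(np.linalg.norm(v[4:]-v[:-4],axis=1))])
    W=np.array([onz(n,x,z)[:2] for x in o],np.float32); vx,vy,x0,y0=cv2.fitLine(W,cv2.DIST_HUBER,0,.001,.001).ravel()
    r=np.abs((W-[x0,y0])@[-vy,vx]); print(n,"dir",np.degrees(np.arctan2(vy,vx)),"pt",x0,y0,"res",np.median(r))
edge(T,"top",(379,282.5),(428.5,285),.03)
# top block corners, scene: right side edge of rear block (z=.125)
import sys
k=6
a=cv2.resize(S[250:350,200:320],None,fx=4,fy=4,interpolation=2);b=cv2.resize(T[195:295,374:438]*1.6,None,fx=k,fy=k,interpolation=2)
yb=np.radians(-.5);c=np.array([.5915,-.2025,0]);X=np.array([np.cos(yb),np.sin(yb),0]);Y=np.array([-np.sin(yb),np.cos(yb),0]);Z=np.array([0,0,1.])
a35=np.radians(35);N=-np.sin(a35)*X+np.cos(a35)*Z;U=np.cos(a35)*X+np.sin(a35)*Z
G=c-.0355*X+.0755*Z+.04*N
pts=[c-.101*X+s*.065*Y+.03*Z for s in(1,-1)]+[c+.095*X+s*.065*Y+.125*Z for s in(1,-1)]+[G+.014*N+s*.022*U+t*.0055*Y for s in(1,-1) for t in(1,-1)]+[c+.028*X+.245*Z]
for M,n,o,f in((a,"scene",(200,250),4),(b,"top",(374,195),k)):
    for u in proj(n,pts): cv2.circle(M,tuple(int(v) for v in (u-o+.5)*f),2,(255,255,0),-1)
b=b[:600];o=np.zeros((600,a.shape[1]+b.shape[1],3));o[:a.shape[0],:a.shape[1]]=a;o[:b.shape[0],a.shape[1]:]=b[:,:]
o=o[:,:];print(o.shape);o=cv2.resize(o,None,fx=min(1,800/o.shape[1]),fy=min(1,800/o.shape[1]),interpolation=3);cv2.imwrite("pics/bell.png",o.clip(0,255).astype(np.uint8))
print(o.shape,G)
E
python3 bell.py
```

```text
top dir 89.04856 pt 0.4893429 -0.21054126 res 0.0006151284
(600, 864, 3)
(556, 800, 3) [ 0.5331 -0.202   0.1083]
```

View pics/bell.png

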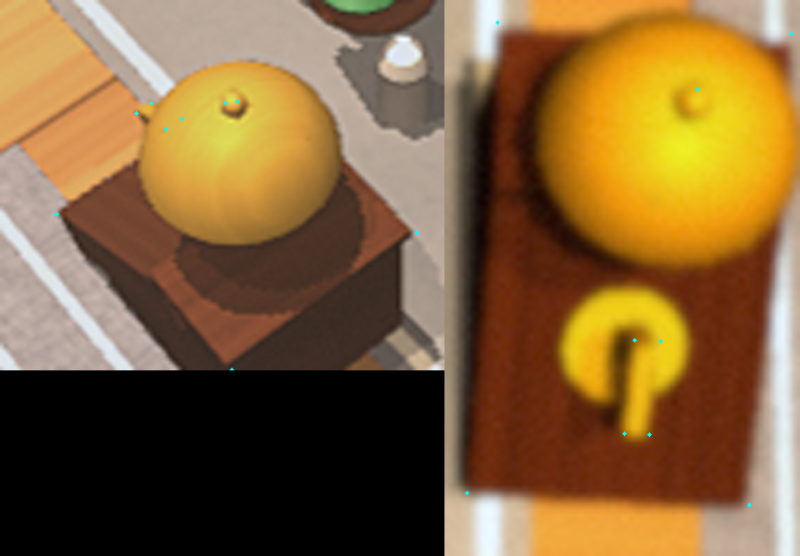

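The overlay matches the key bar, front corners and knob to within about 2 px, suggesting a shift of about -1 mm in x. That puts the key grip at about (0.532, -0.2015, 0.108). Next I'll plan the key approach and check both grasp senses.

```bash
cat >> h.py <<'E'
yb=np.radians(-.7);BX=np.array([np.cos(yb),np.sin(yb),0]);BY=np.array([-np.sin(yb),np.cos(yb),0]);_a=np.radians(35)
N=-np.sin(_a)*BX+np.cos(_a)*np.array([0,0,1.]); G=np.array([.532,-.2015,.1083])
def RK(a,th=0):
    from scipy.spatial.transform import Rotation as Ro
    y=a*BY; R=np.c_[np.cross(y,-N),y,-N]; return Ro.from_rotvec(-th*N).as_matrix()@R
E
python3 - <<'E'
from h import *
np.set_printoptions(precision=3,suppress=True)
print(robot.get_state()["qpos"])
for a in(1,-1):
    for th in(0,.6,1.3):
        print(a,th,robot.ik(G+.006*N,RK(a,th)),robot.ik(G+.13*N,RK(a,th)))
E
```

```text
[ 0.218  0.039 -0.339  1.918  0.014  1.188 -1.878]
1 0 [ 1.376  0.547 -1.093  2.251  1.426  0.214  0.691] [-0.518 -0.082  1.033  2.351 -0.66   0.363  2.658]
1 0.6 [ 1.376  0.547 -1.093  2.251  1.426  0.214  0.091] [-0.778 -0.177  1.251  2.354 -0.365  0.319  1.79 ]
1 1.3 [ 1.376  0.547 -1.093  2.251  1.426  0.214 -0.609] [-0.496 -0.078  1.013  2.351 -0.671  0.365  1.368]
-1 0 [ 1.376  0.547 -1.093  2.251  1.426  0.214 -2.45 ] [ 0.094 -0.028  0.435  2.339 -0.795  0.393 -0.373]
-1 0.6 None [ 0.212 -0.023  0.318  2.336 -0.805  0.396 -0.966]
-1 1.3 [ 1.376  0.547 -1.093  2.251  1.426  0.214  2.533] [ 0.347 -0.018  0.183  2.332 -0.813  0.398 -1.66 ]
```

Run:
```python
from h import *
np.set_printoptions(precision=3,suppress=True)
robot.gripper_to(.045)
robot.move_ptp(G+.13*N,RK(-1)); s=robot.get_state(); print(s["time"],s["qpos"],s["ee_pos"])
for d in(.1,.07,.04,.01,.006,0):
    print(d,robot.ik(G+d*N,RK(-1)))
print(robot.ik(G+.006*N,RK(-1,.6)),robot.ik(G+.006*N,RK(-1,1.35)))
from scipy.spatial.transform import Rotation as Ro
for t in (5,10,15):
    for th in(0,.6,1.3): # lean tool toward vertical
        print(t,th,robot.ik(G+.006*N,Ro.from_rotvec(-th*N).as_matrix()@Ro.from_rotvec(np.radians(t)*BY).as_matrix()@RK(-1)), robot.ik(G+.006*N,Ro.from_rotvec(np.radians(t)*BY).as_matrix()@RK(-1,th)))
```

```text
23.9083 [ 0.094 -0.028  0.434  2.338 -0.795  0.394 -0.374] [ 0.458 -0.2    0.215]
0.1 [ 0.077  0.058  0.446  2.335 -1.005  0.364 -0.181]
0.07 [ 0.229  0.139  0.274  2.321 -1.187  0.329 -0.013]
0.04 [ 0.776  0.231 -0.339  2.289 -1.168  0.194 -0.006]
0.01 [ 1.391  0.54  -1.107  2.254  1.39   0.214 -2.416]
0.006 [ 1.376  0.547 -1.093  2.251  1.426  0.214 -2.45 ]
0 [ 1.364  0.566 -1.088  2.246  1.485  0.225 -2.502]
None [ 1.376  0.547 -1.093  2.251  1.426  0.214  2.483]
5 0 [ 0.272  0.302  0.168  2.228 -1.116  0.279 -0.126] [ 0.272  0.302  0.168  2.228 -1.116  0.279 -0.126]
5 0.6 [ 0.309  0.314  0.169  2.22  -1.193  0.345 -0.618] [ 0.272  0.302  0.168  2.228 -1.116  0.279 -0.726]
5 1.3 [ 0.815  0.343 -0.362  2.221 -1.116  0.246 -1.307] [ 0.168  0.309  0.287  2.231 -1.184  0.309 -1.369]
10 0 [-0.011  0.335  0.473  2.18  -0.931  0.395 -0.349] [-0.011  0.335  0.473  2.18  -0.931  0.395 -0.349]
10 0.6 [ 0.082  0.356  0.45   2.165 -1.078  0.51  -0.745] [ 0.039  0.328  0.414  2.179 -0.89   0.38  -0.985]
10 1.3 [ 0.548  0.349 -0.01   2.183 -1.167  0.458 -1.256] [ 0.002  0.333  0.457  2.18  -0.92   0.391 -1.659]
15 0 [ 0.005  0.346  0.435  2.121 -0.653  0.457 -0.633] [ 0.005  0.346  0.435  2.121 -0.653  0.457 -0.633]
15 0.6 [ 0.138  0.375  0.4    2.099 -0.898  0.594 -0.908] [ 0.04   0.341  0.393  2.12  -0.622  0.449 -1.26 ]
15 1.3 [ 0.432  0.385  0.17   2.137 -1.148  0.623 -1.258] [-0.001  0.347  0.443  2.121 -0.659  0.458 -1.928]
```

```bash
cat >> h.py <<'E'
from scipy.spatial.transform import Rotation as Ro
def RC(th,t=8): return Ro.from_rotvec(-th*N).as_matrix()@Ro.from_rotvec(np.radians(t)*BY).as_matrix()@RK(-1)
GT=G+.008*N
E
python3 - <<'E'
from h import *
np.set_printoptions(precision=3,suppress=True)
d=-RC(0)[:,2]
robot.move_ptp(GT+.11*d,RC(0)); robot.move_linear(GT+.04*d,.12); print(robot.move_linear(GT,.05,threshold=6))
s=robot.get_state(); print(s["time"],s["qpos"],s["ee_pos"]-GT,s["force"])
cv2.imwrite("pics/T2.png",robot.grab_frame("top")[:,:,::-1])
robot.gripper_to(.006); s=robot.get_state(); print(s["opening"],s["grasp_force"],s["force"],s["moment"]@N,s["ee_pos"]-GT)
E
```

```text
False
26.0583 [ 0.228  0.301  0.204  2.197 -0.868  0.313 -0.383] [-0. -0.  0.] [ 0.197 -0.859  0.898]
0.011099251257158741 30.001056790351868 [-0.239  0.116  0.244] -0.06704752086787352 [ 0. -0.  0.]
```

The fingers closed at 11.1 mm, which is the bar thickness, with almost no side force. Turning now.

Run:
```python
from h import *
np.set_printoptions(precision=3,suppress=True)
for th in np.r_[np.arange(.15,1.16,.2),1.2,1.24,1.28]:
    robot.move_ptp(GT,RC(th)); s=robot.get_state()
    print(round(th,2),"mom",s["moment"]@N,"f",s["force"],s["opening"],s["qpos"],s["time"])
```

```text
0.15 mom 0.08234392285905025 f [-1.93  -1.169  1.724] 0.01115622467076381 [ 0.226  0.307  0.223  2.192 -0.914  0.343 -0.474] 27.025
0.35 mom 0.2061442641583061 f [-0.717 -4.042  0.076] 0.011244699791284602 [ 0.228  0.315  0.244  2.188 -0.977  0.38  -0.594] 27.275
0.55 mom 0.3047569184073921 f [-1.331 -6.882 -1.273] 0.011088017094279258 [ 0.233  0.322  0.261  2.187 -1.043  0.413 -0.713] 27.525
0.75 mom 0.3267153440156359 f [-2.765 -7.184 -0.861] 0.011428515522920752 [ 0.242  0.329  0.273  2.189 -1.112  0.441 -0.83 ] 27.775
0.95 mom 0.3805429410581531 f [-3.39  -9.127 -2.322] 0.011344670653840986 [ 0.286  0.332  0.243  2.194 -1.168  0.455 -0.958] 28.0333
1.15 mom 0.4200950693499507 f [-1.687 -8.801 -5.834] 0.011175170515040425 [ 0.434  0.33   0.092  2.199 -1.183  0.431 -1.115] 28.375
1.2 mom 0.4386817061096341 f [-2.794 -9.98  -4.816] 0.01144413576891995 [ 0.48   0.33   0.043  2.2   -1.183  0.42  -1.157] 28.625
1.24 mom 0.48459971621283376 f [ -4.025 -10.059  -4.756] 0.011896808702079782 [ 0.519  0.331  0.002  2.202 -1.183  0.411 -1.19 ] 28.875
1.28 mom 0.5011776311308225 f [-4.547 -9.92  -4.836] 0.011458276781982383 [ 0.558  0.332 -0.039  2.203 -1.184  0.402 -1.223] 29.125
```

Run:
```python
from h import *
np.set_printoptions(precision=3,suppress=True)
for th in (1.32,1.37,1.42):
    robot.move_ptp(GT,RC(th)); robot.pause(.15); s=robot.get_state()
    m=s["moment"]-0*N
    print(th,"mom",m@N,"f",s["force"],s["opening"],s["grasp_force"],s["ee_pos"]-GT,s["time"])
robot.pause(.5)
S=robot.grab_frame("scene");T=robot.grab_frame("top")
a=cv2.resize(S[220:320,190:290],None,fx=4,fy=4,interpolation=2);b=cv2.resize(T[215:315,365:465],None,fx=4,fy=4,interpolation=2)
cv2.imwrite("pics/k.png",np.hstack([a,cv2.convertScaleAbs(b,alpha=1.6)])[:,:,::-1])
```

```text
1.32 mom 0.5150111106648172 f [-7.88  -7.196 -2.556] 0.011752788197562808 30.437870782334358 [-0.001 -0.001 -0.001] 29.525
1.37 mom 0.7802261993305089 f [-8.346 -8.725 -3.808] 0.012252177879784469 31.223625540733337 [-0.001 -0.001 -0.001] 29.925
1.42 mom 0.9643870920062875 f [-7.955 -7.388 -1.272] 0.013379893003713781 32.99421734176576 [-0.001 -0.001 -0.001] 30.325
```

View pics/k.png

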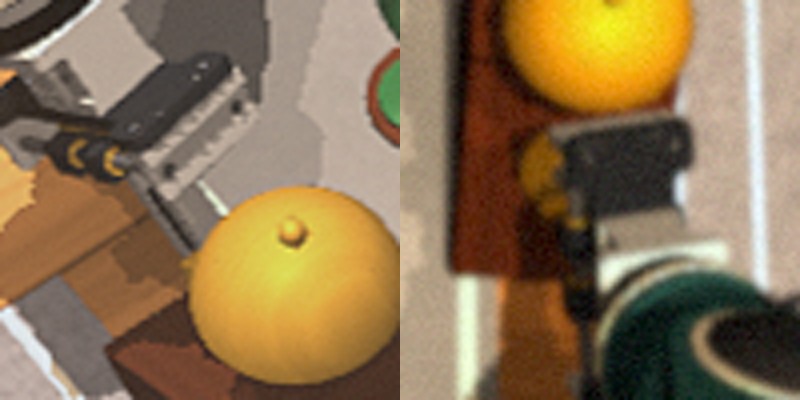

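The torque jumped from 0.5 to 0.96 N m and the bar began to twist in the pads, so the key is at its stop. The pictures show the gripper clear of the dome. Releasing now.

Run:
```python
from h import *
np.set_printoptions(precision=3,suppress=True)
robot.pause(.3); robot.gripper_to(.075); robot.pause(.6); s=robot.get_state(); print(s["opening"],s["force"],s["moment"]@N)
d=-np.array(s["tool_rot"])[:,2]; p=np.array(s["ee_pos"])
robot.move_linear(p+.13*d,.12); p=np.array(robot.get_state()["ee_pos"])
try: robot.move_linear([.40,-.30,.36],.25)
except robot.PlanningError as e: print(e); robot.move_ptp([.40,-.30,.36],np.diag([1,-1,-1.]))
robot.pause(.3); s=robot.get_state(); print(s["time"],s["ee_pos"],s["force"])
S=robot.grab_frame("scene");T=robot.grab_frame("top")
b=cv2.convertScaleAbs(cv2.resize(T[180:300,180:440],None,fx=3,fy=3,interpolation=2),alpha=1.6);a=cv2.resize(S[150:330,170:470],None,fx=1.5,fy=1.5)
o=np.zeros((600,800,3),np.uint8);o[:b.shape[0],:b.shape[1]]=b[:,:];h=600-b.shape[0];a=cv2.resize(S[150:330,170:470],(h*300//180,h));o[b.shape[0]:,:a.shape[1]]=a
cv2.imwrite("pics/f.png",o[:,:,::-1])
```

```text
0.07490924529423543 [-0.457 -0.422 -0.4  ] -0.007497829594323971
35.2333 [ 0.4   -0.3    0.359] [-0.347 -0.06   0.551]
```

View pics/f.png

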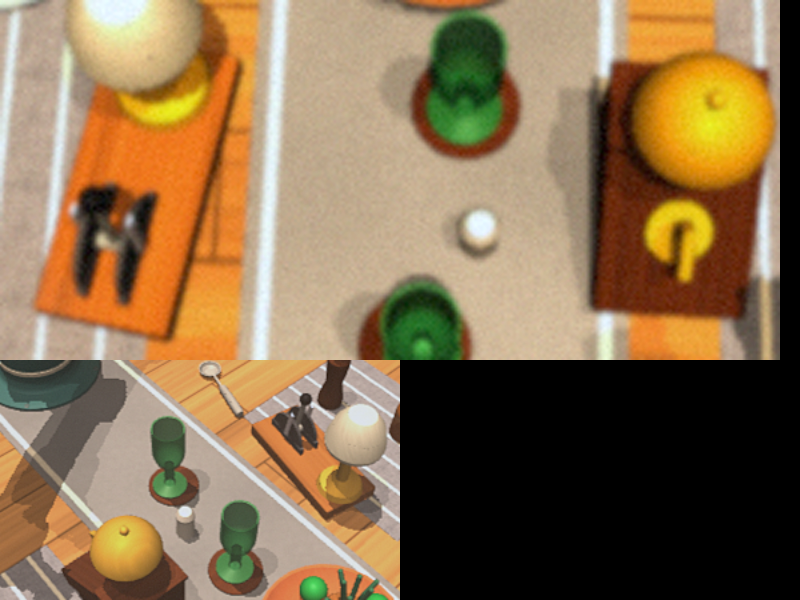

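The final picture shows the goblet on its coaster, the lever where I set it, the key back at rest (682,250 in the picture), and the bystanders in view in place.

```bash
python3 -c "
from rig import robot
print(robot.sign_off())"
```

```text
the job is handed in; nothing more can be done
None
```

The job is handed in after about 35 s: the goblet stands on the empty coaster, the lever measured in line with the mark tabs to about 0.01 rad, and the key was turned until the torque showed its stop, held and let go, and it sprang back; the judge's verdict wasn't shown.

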